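Index the round panel three clicks and hold it

TASK

The painter's indexing turntable is still in its transport lock: first slide the lock's upright grip outward, away from the bar knob, all the way to its end stop. Then turn the bar knob clockwise (seen from above), counting the clicks, to the third click and no further. Finish while still gripping the knob firmly at that third stop, with the lock left fully open, and leave the ink bottle, the jar and the tin standing where they are.

Things in the scene. Friction and masses are not known exactly. Their poses are not given: they have to be found in the camera images.
- indexer_origin (a point): Top face (z 50 mm) of the fixed grey turntable housing, on the knob's vertical axis. The housing is a box spanning x -80..80, y -180..80 mm from here, 50 mm tall. +x points to the round white panel (radius 125 mm, centre 240 mm ahead, top 70 mm above the table; turns 1:1 with the knob). -y is the way the lock slides open. Yaw varies by up to 25 degrees.
- knob_grip (a point): Point on the knob's axis, 89 mm above the table, good for the TCP. Black upright bar 60 x 16 mm, from 61 to 103 mm above the table, on a steel flange (radius 34, top at 61 mm) with a fork of two low fingers reaching 52 mm out. Frame turns with the knob: x along the bar towards the white mark, y across it (grip across y). At joint 0 parallel to indexer_origin.
- knob (a joint): Knob angle, rad: starts at 0 (home stop), grows clockwise seen from above. 16 clicks a turn, one per 22.5 deg: 0.393, 0.785, 1.178 (the third), 1.571.. up to 5.89. Torque varies like a sine between clicks, peak 0.11 N m, plus 0.02 friction; let go, it falls into the nearest click. With the lock shut, the tongue blocks it.
- lock_top (a point): Top centre of the lock's upright black grip, 96 mm above the table. Grip 16 mm along indexer x, 22 mm along y, its faces 60 to 96 mm above the table, on a 28 x 28 mm slider. A flat 10 mm wide steel tongue runs from it into the knob's fork. Axes parallel to indexer_origin. Fully shut it stands 90 mm from the knob axis, fully open 140 mm. 25 mm and more free at its sides.
- lock (a joint): Travel of the lock in m: 0 fully shut, 0.050 at the end stop (fully open); it moves along indexer -y, straight away from the knob. It starts somewhere from 0 to 0.010. Stays where left; slides with about 2.5 N, plus 4 N per m/s.
- ink: Bystander: blue ink bottle with black dropper cap, radius 21 mm, 98 mm tall, origin at the centre of its base.
- varnish: Bystander: amber glass jar, radius 28 mm, 75 mm tall, origin at the centre of its base.
- tin: Bystander: steel tin with a paper label, radius 34 mm, 85 mm tall, origin at the centre of its base.

How it is judged:
By the outcome, as a careful person would: the job done as asked, in the order asked, and still so for the second after the job is handed in, while the arm keeps its last pose, push and grip.
It also fails if it takes over 48 s, if anything falls off the work surface, if the arm or the gripper's body presses on something with over 40 N, if the wrist force passes 120 N, or if a joint passes its speed limit or range.

ROBOT

A 6-joint arm with a two-finger parallel gripper is mounted at the origin on the work surface. World frame = base frame: x ahead of the robot, y to its left, z up, the work surface at z = 0. Lengths are in m, angles in degrees, forces in N, time in s.
With the tool pointing down it reaches from about 0.25 to 0.725 m from the base axis. Payload 9.7 kg.
Tool frame: the origin (TCP) lies between the finger pads, 19 mm behind the fingertips; this is the grasp point; z points along the fingers, y is the line along which they close (so a half turn about z gives the same grasp; the last joint's range is limited). The gripper opens to 85 mm and grips with 20 to 120 N. Pads are 22 mm wide; open, the fingers measure 114 mm over their backs; the gripper's body (76 mm by 85 mm) begins 54 mm behind the grasp point. The pads swing forward as they close: fully open they stand 13 mm farther back than shut.
Start: joints at [-65.661, 4.979, 10.078, 95.1, 0, 90], TCP at [0.227, -0.501, 0.25] pointing down, gripper open.
Joint ranges: [-179.16, 179.16], [-48.56, 103.87], [-65.8, 70.77], [-126.05, 130.52], [-82.76, 87.17], [-180, 180]. Speed limits (degrees/s): [127.2, 127.2, 147.25, 180, 180, 180].

INTERFACE

Orientations are given as [roll, pitch, yaw] about the fixed x, y, z axes, in that order (R = Rz(yaw) Ry(pitch) Rx(roll)).
In Python, from workcell import bot gives the robot as it stands. The module is installed in compiled form; this text tells all that it offers.
- The arm moves only by the tool carry_out, never from a script. Its arguments are lists of equal length, an entry for each row: "linear": the shift along the world's x, y, z normalised to -1 to 1, where 1 is 2 cm, a list of three; "rotation": the turn, a rotation vector about the world's x, y, z normalised to -1 to 1, where 1 is 8 degrees, a list of three; "grip": the closure, from -1 (fully open) to 1 (shut). In form: {"linear": [[tx, ty, tz], ...], "rotation": [[rx, ry, rz], ...], "grip": [grip, ...]}. A call has 1 to 12 rows; each row shifts and turns the commanded pose from where the row before left it; what a row does not reach is not made up. A row lasts 1/10 s, in which the tool goes at most 50 mm and 8.59 degrees, less where a joint would pass 70% of its speed; a pose out of reach is approached as far as the arm can. A call with a number of a shift or a turn outside -1 to 1 is refused whole. A call with a gripper value outside its range is refused whole. The fingers move at their own pace and stop on an object; "grip_force" is the grip in N (left out, the last holds). Time passes only in rows, so rows that do not move let the fingers close. It gives the time, the measured TCP pose, the force, the opening and the grip force at its end, in the units of the state.
- bot.get_obs(): the state, without advancing time (a new reading comes with each control period).
- bot.camera(name): name is "scene" or "top"; returns the picture (400x640x3 uint8, blue, green, red); there is no depth.
- bot.camera_model(name): a dict with "fx", "fy", "cx", "cy" (pixels), "camera_from_world" (4x4, takes a point from world to camera coordinates). Camera axes: x right, y up, looking along -z (the intrinsics and any distortion apply to the point x, -y, -z); pixel columns grow to the right and rows downward; lengths in m; the calibration is good to about 2 mm. A picture is of the moment at which its call begins. camera_model takes no time and is no camera call.
- bot.job_done(): hands the job in; it is judged then, once.
The state is a dict: "time": time; "q": joint angles; "qd": joint speeds; "joint_efforts": joint torques, N m; "ee_pos": TCP position; "tcp_rot": TCP orientation; "wrist_force": force on the tool from outside, world axes, zero at the start; "torque": the same for the moment, N m; "opening": finger opening in m; "grasp_force": force on a finger pad.
Only numpy, scipy, OpenCV 4.12 (cv2) and the standard library are available. Lean on these libraries where they do the work, as an engineer would, in place of code of your own. Each camera call takes 0.05 s, during which the arm holds its last target. There are 200 camera calls.

## Working session

There is one attempt and no reset: what is moved stays moved. The work goes in short steps, Python scripts to look and compute and a tool call to move; the robot and the scene stay as the last step left them, time stands still between calls to the robot, and variables do not carry over. Pictures are saved under pics/ and viewed, at most 10 in all, crops included, and the job is handed in when it is done.

Besides the shell and the picture viewer there is one more tool, called after ">>>" as name(argument=value, ...) on one line, values as JSON. carry_out: Moves the arm, as the interface text tells. Its arguments: {"type":"object","properties":{"linear":{"type":"array","items":{"type":"array","items":{"type":"number"}}},"rotation":{"type":"array","items":{"type":"array","items":{"type":"number"}}},"grip":{"type":"array","items":{"type":"number"}},"grip_force":{"type":"number"}},"required":["linear","rotation","grip"]}

```bash
mkdir -p pics; python3 - <<'E'
from workcell import bot
import cv2
for n in("scene","top"):
    cv2.imwrite(f"pics/{n}0.png",bot.camera(n)); m=bot.camera_model(n); print(m)
o=bot.get_obs();print(o)
E
```

```text
{'fx': 440.4653862902322, 'fy': 440.4653862902322, 'cx': 319.04023960799566, 'cy': 206.62359662113306, 'camera_from_world': array([[ 0.33624837,  0.941768  , -0.00317189, -0.27479004],
       [-0.75753635,  0.27246834,  0.59321132,  0.36139451],
       [ 0.55953168, -0.19706352,  0.80504054, -1.50562815],
       [ 0.        ,  0.        ,  0.        ,  1.        ]])}
{'fx': 507.73607989983475, 'fy': 507.73607989983475, 'cx': 311.9631154576074, 'cy': 191.96760245920785, 'camera_from_world': array([[-0.02473049, -0.99943867,  0.02259992,  0.09645724],
       [ 0.99521261, -0.02247514,  0.09511427, -0.5935592 ],
       [-0.09455294,  0.02484395,  0.99520979, -1.45546963],
       [ 0.        ,  0.        ,  0.        ,  1.        ]])}
{'time': 0.1, 'q': array([-6.56621254e+01,  5.00954920e+00,  1.00392002e+01,  9.50992735e+01,
       -9.94638360e-04,  9.00005888e+01]), 'qd': array([ 0.06783391, -0.04906244,  0.04133216, -0.11667877, -0.05323764,
        0.16118936]), 'joint_efforts': array([-9.93940048e-04, -5.21557760e+01,  4.65653694e+01,  1.60596130e-02,
       -3.83768520e-05,  7.66829544e-06]), 'ee_pos': array([ 0.22658678, -0.50096212,  0.24934044]), 'tcp_rot': array([-1.79930378e+02,  9.95353064e-04,  2.43372870e+01]), 'wrist_force': array([-0.40864747,  0.0286992 ,  0.30391654]), 'torque': array([-0.01034115,  0.00793977, -0.0069139 ]), 'grasp_force': 0.0, 'opening': 0.08533397399598674}
```

View pics/top0.png

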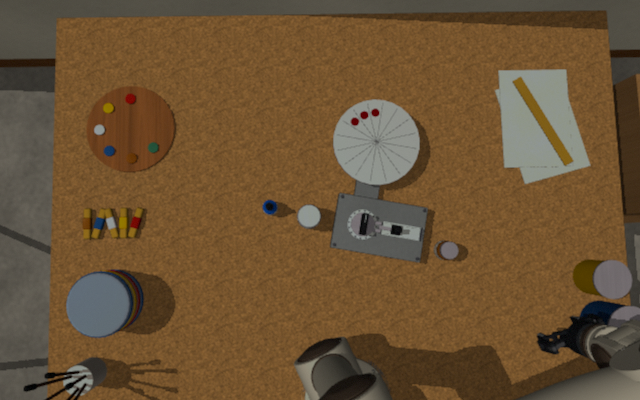

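View pics/scene0.png

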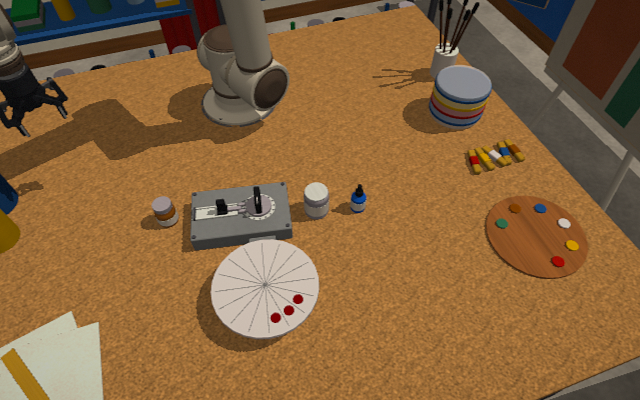

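The top view shows the knob at about (364,225), the lock grip at (397,230), the panel centre at (376,142), the tin at (309,216), the ink at (270,207) and the jar at (449,250). I'll enlarge both views.

```bash
python3 - <<'E'
import cv2
a=cv2.imread("pics/top0.png")[180:275,290:470]; cv2.imwrite("pics/topc.png",cv2.resize(a,None,fx=4.4,fy=4.4,interpolation=cv2.INTER_CUBIC))
a=cv2.imread("pics/scene0.png")[170:260,140:300]; cv2.imwrite("pics/scc.png",cv2.resize(a,None,fx=5,fy=5,interpolation=cv2.INTER_CUBIC))
E
```

```text
(no output)
```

View pics/topc.png

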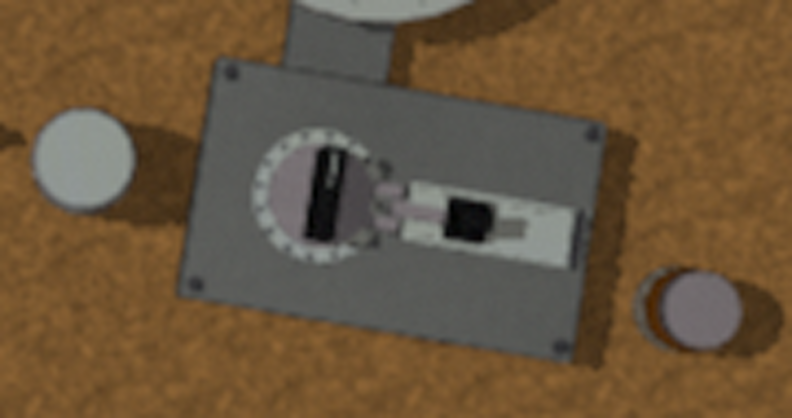

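View pics/scc.png

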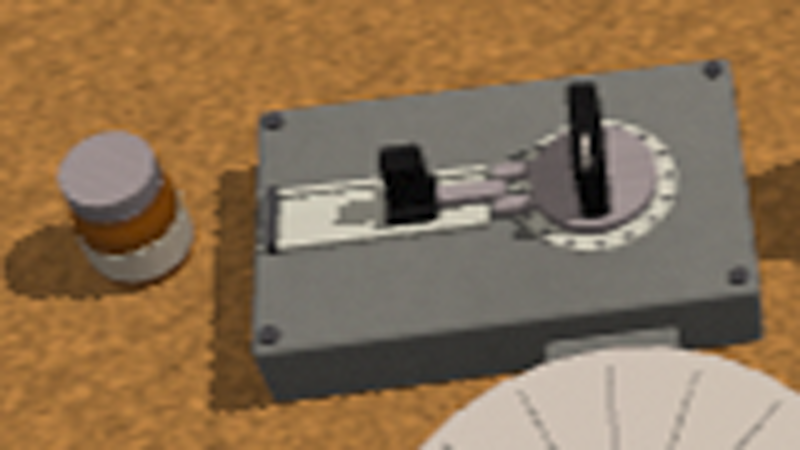

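```bash
cat > h.py <<'E'
import numpy as np
from scipy.optimize import least_squares
from workcell import bot
def proj(n,P):
    m=bot.camera_model(n);T=m["camera_from_world"];p=np.atleast_2d(P)@T[:3,:3].T+T[:3,3]
    return np.c_[m["cx"]+m["fx"]*p[:,0]/-p[:,2],m["cy"]-m["fy"]*p[:,1]/-p[:,2]]
def at(v,L):
    c,s=np.cos(v[2]),np.sin(v[2]);L=np.atleast_2d(L)
    return np.c_[v[0]+c*L[:,0]-s*L[:,1],v[1]+s*L[:,0]+c*L[:,1],L[:,2]]
def tc(p):return (np.array(p)+.5)/4.4-.5+[290,180]
def sc(p):return (np.array(p)+.5)/5-.5+[140,170]
def ray(n,px,z):
    return least_squares(lambda q:(proj(n,[[q[0],q[1],z]])-px).ravel(),[.45,0]).x
E
python3 - <<'E'
from h import *
C=np.array([[.08,.08,.05],[.08,-.18,.05],[-.08,-.18,.05],[-.08,.08,.05]])
t=tc([(217,62),(605,122),(573,360),(178,297)]); s=sc([(760,308),(255,355),(260,108),(728,62)])
for nm,w in(("top",(1,0)),("scene",(0,1)),("both",(1,1))):
    r=least_squares(lambda v:np.r_[w[0]*(proj("top",at(v,C))-t).ravel(),w[1]*(proj("scene",at(v,C))-s).ravel()],[.45,-.05,0])
    print(nm,r.x[:2],np.degrees(r.x[2]),np.round(r.fun,1))
v=r.x
# knob bar top centre & lock top; inverse crops
i=lambda n,L:np.round((proj(n,at(v,L))-([290,180] if n=="top" else [140,170]))*(4.4 if n=="top" else 5))
K=[[a,b,.103] for a,b in((.03,.008),(.03,-.008),(-.03,-.008),(-.03,.008))]
for n in("top","scene"):
    print(n,"knobtop",i(n,K).tolist())
    for l in(0,.005,.01):print(l,i(n,[[a,-.09-l+b,.096] for a,b in((.008,.011),(.008,-.011),(-.008,-.011),(-.008,.011))]).tolist())
print("jar",ray("top",tc((702,310)),.075),"tin",ray("top",tc((84,158)),.085),"ink",ray("top",[270,207],.098))
E
```

```text
top [ 0.49671359 -0.05750791] -10.399966277234201 [-0.5 -1.1  0.4 -0.5  0.2  0.7 -0.1  0.8  0.  -0.  -0.   0.  -0.   0.
 -0.  -0. ]
scene [ 0.50143054 -0.05690042] -12.336083444591868 [ 0.  -0.   0.   0.  -0.   0.  -0.  -0.   0.1 -1.3 -1.4  0.4  0.3  0.5
  1.2  0.2]
both [ 0.49878365 -0.05710394] -11.303007867148855 [-0.1 -2.1  0.5 -0.2 -0.6  0.9 -0.6 -0.5  0.2 -2.6 -1.2  0.6 -0.5  0.8
  0.3 -0.8]
top knobtop [[321.0, 141.0], [346.0, 145.0], [330.0, 239.0], [305.0, 235.0]]
0 [[449.0, 199.0], [484.0, 205.0], [480.0, 230.0], [445.0, 224.0]]
0.005 [[457.0, 201.0], [491.0, 207.0], [487.0, 232.0], [453.0, 226.0]]
0.01 [[465.0, 202.0], [499.0, 208.0], [495.0, 233.0], [461.0, 227.0]]
scene knobtop [[601.0, 171.0], [570.0, 175.0], [563.0, 83.0], [594.0, 80.0]]
0 [[430.0, 165.0], [386.0, 170.0], [386.0, 146.0], [429.0, 141.0]]
0.005 [[420.0, 166.0], [376.0, 171.0], [376.0, 147.0], [419.0, 142.0]]
0.01 [[410.0, 167.0], [367.0, 173.0], [366.0, 148.0], [409.0, 143.0]]
jar [ 0.41834386 -0.29816642] tin [0.52432069 0.09456578] ink [0.54979923 0.2013016 ]
```

>>> carry_out(linear=[[0.63,0.88,-0.1],[0.63,0.88,-0.1],[0.63,0.88,-0.1],[0.63,0.88,-0.1],[0.63,0.88,-0.1],[0.63,0.88,-0.1],[0.63,0.88,-0.1],[0.63,0.88,-0.1],[0.63,0.88,-0.1],[0.63,0.88,-0.1]], rotation=[[0,0,0.34],[0,0,0.34],[0,0,0.34],[0,0,0.34],[0,0,0.34],[0,0,0.34],[0,0,0.34],[0,0,0.34],[0,0,0.34],[0,0,0.34]], grip=[-1,-1,-1,-1,-1,-1,-1,-1,-1,-1])

```text
time: 1.1
ee_pos: [0.353, -0.3243, 0.2296]
tcp_rot: [-180.0, -0.0, 51.6]
wrist_force: [-0.3, 0.0, 0.1]
opening: 0.0853
grasp_force: 0.0
```

```bash
python3 - <<'E'
from h import *
import cv2
o=bot.get_obs();print(o["time"],o["q"].round(1),o["ee_pos"],o["tcp_rot"])
pc={}
for n,box in(("top",(325,90,430,190)),("scene",(205,235,325,340))):
    a=cv2.imread(f"pics/{n}0.png");x0,y0,x1,y1=box;b=a[y0:y1,x0:x1]
    m=((b.min(2)>120)).astype(np.uint8)
    c=max(cv2.findContours(m,cv2.RETR_EXTERNAL,cv2.CHAIN_APPROX_NONE)[0],key=cv2.contourArea)
    e=cv2.fitEllipse(cv2.convexHull(c));pc[n]=np.array(e[0])+[x0,y0];print(n,pc[n],e[1:],ray(n,pc[n],.07))
C=np.array([[.08,.08,.05],[.08,-.18,.05],[-.08,-.18,.05],[-.08,.08,.05]])
t=tc([(217,62),(605,122),(573,360),(178,297)]); s=sc([(760,308),(255,355),(260,108),(728,62)])
P=[[.24,0,.07]]
for nm,w in(("top",(1,0)),("scene",(0,1)),("both",(1,1))):
    r=least_squares(lambda v:np.r_[w[0]*(proj("top",at(v,C))-t).ravel(),w[0]*3*(proj("top",at(v,P))-pc["top"]).ravel(),w[1]*(proj("scene",at(v,C))-s).ravel(),w[1]*3*(proj("scene",at(v,P))-pc["scene"]).ravel()],[.45,-.05,0],loss="soft_l1")
    print(nm,r.x[:2],np.degrees(r.x[2]),np.round(r.fun,1))
# black blob centroids
for n,l,h in(("top",(300,140,352,246),.085),("top",(440,195,500,245),.085)):
    a=cv2.imread("pics/topc.png");x0,y0,x1,y1=l;b=a[y0:y1,x0:x1]
    ys,xs=np.nonzero(b.max(2)<45);q=(xs.mean()+x0,ys.mean()+y0);print(q,len(xs),ray("top",tc(q),.095))
E
```

```text
1.1 [-42.6  -5.   -2.2  92.9   0.   85.8] [ 0.35299792 -0.32426822  0.22957664] [-1.79967335e+02 -2.41837853e-03  5.16488961e+01]
top [375.91809845 141.78703308] ((83.92245483398438, 85.45136260986328), 112.8113021850586) [ 0.73213317 -0.10372678]
scene [264.60466766 288.09940338] ((97.09227752685547, 109.28438568115234), 71.93628692626953) [ 0.74137254 -0.10569858]
top [ 0.49664915 -0.05818376] -10.885697265797113 [ 0.  -1.2  0.8  0.1  0.1  1.3 -0.1  0.5 -0.2 -0.2 -0.  -0.  -0.   0.
 -0.   0.  -0.  -0.  -0.  -0. ]
scene [ 0.50569668 -0.05688948] -11.743500999315007 [-0.  -0.   0.  -0.  -0.  -0.  -0.  -0.   0.  -0.   0.9 -0.3 -0.8  2.4
  0.2  2.3  1.4  1.2 -0.3 -0.8]
both [ 0.49891879 -0.05708234] -11.25169883930438 [-0.2 -2.2  0.5 -0.3 -0.6  0.8 -0.6 -0.5  0.1 -2.2  0.2 -2.6 -1.1  0.7
 -0.6  0.9  0.3 -0.8 -0.2 -8.6]
(np.float64(324.7561295971979), np.float64(197.85201401050787)) 2284 [ 0.49511344 -0.05648758]
(np.float64(468.09382716049384), np.float64(220.22222222222223)) 1620 [ 0.47884646 -0.14666384]
```

>>> carry_out(linear=[[0.63,0.886,-0.15],[0.63,0.886,-0.15],[0.63,0.886,-0.15],[0.63,0.886,-0.15],[0.63,0.886,-0.15],[0.63,0.886,-0.15],[0.63,0.886,-0.15],[0.63,0.886,-0.15],[0.63,0.886,-0.15],[0.63,0.886,-0.15],[0,0,0],[0,0,0]], rotation=[[0,0,0.342],[0,0,0.342],[0,0,0.342],[0,0,0.342],[0,0,0.342],[0,0,0.342],[0,0,0.342],[0,0,0.342],[0,0,0.342],[0,0,0.342],[0,0,0],[0,0,0]], grip=[-1,-1,-1,-1,-1,-1,-1,-1,-1,-1,-1,-1])

```text
time: 2.3
ee_pos: [0.4785, -0.1477, 0.1996]
tcp_rot: [-179.9, 0.0, 78.9]
wrist_force: [-0.1, 0.1, 1.0]
opening: 0.0855
grasp_force: 0.0
```

>>> carry_out(linear=[[0,0,-0.73],[0,0,-0.73],[0,0,-0.73],[0,0,-0.73],[0,0,-0.73],[0,0,-0.73],[0,0,-0.73],[0,0,-0.73],[0,0,0],[0,0,0]], rotation=[[0,0,0],[0,0,0],[0,0,0],[0,0,0],[0,0,0],[0,0,0],[0,0,0],[0,0,0],[0,0,0],[0,0,0]], grip=[-1,-1,-1,-1,-1,-1,-1,-1,-1,-1], grip_force=30)

```text
time: 3.3
ee_pos: [0.4786, -0.1479, 0.0831]
tcp_rot: [-180.0, -0.0, 78.9]
wrist_force: [0.1, 0.3, 0.6]
opening: 0.0853
grasp_force: 0.0
```

```bash
python3 - <<'E'
from workcell import bot
import cv2
a=bot.camera("scene")[120:260,140:300]; cv2.imwrite("pics/s2.png",cv2.resize(a,None,fx=4,fy=4,interpolation=cv2.INTER_CUBIC))
E
```

```text
(no output)
```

View pics/s2.png

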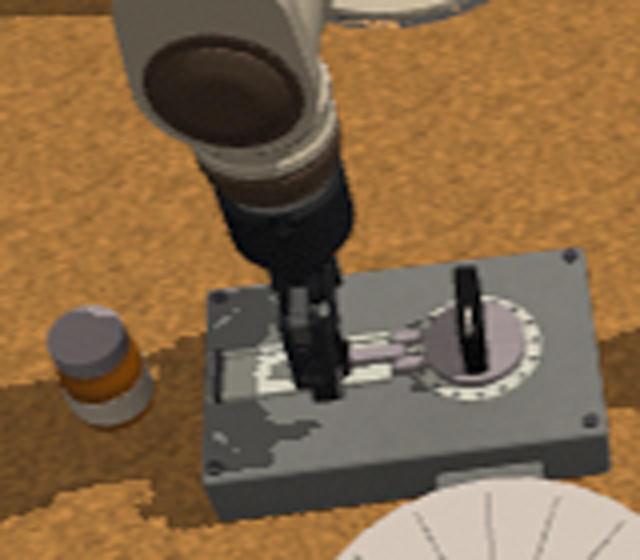

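The open fingers straddle the lock grip at about (315,350) in the crop, clear of the knob at (468,320). I'll close on it now.

>>> carry_out(linear=[[0,0,0],[0,0,0],[0,0,0],[0,0,0],[0,0,0],[0,0,0],[0,0,0],[0,0,0]], rotation=[[0,0,0],[0,0,0],[0,0,0],[0,0,0],[0,0,0],[0,0,0],[0,0,0],[0,0,0]], grip=[1,1,1,1,1,1,1,1], grip_force=30)

```text
time: 4.15
ee_pos: [0.4798, -0.1481, 0.0836]
tcp_rot: [179.9, 0.0, 78.9]
wrist_force: [5.3, -1.5, -0.0]
opening: 0.0155
grasp_force: 35.1
```

>>> carry_out(linear=[[0.02,-0.21,0],[-0.038,-0.196,0],[-0.038,-0.196,0],[-0.038,-0.196,0],[-0.038,-0.196,0],[-0.038,-0.196,0],[-0.038,-0.196,0],[-0.038,-0.196,0],[-0.038,-0.196,0],[0,0,0]], rotation=[[0,0,0],[0,0,0],[0,0,0],[0,0,0],[0,0,0],[0,0,0],[0,0,0],[0,0,0],[0,0,0],[0,0,0]], grip=[1,1,1,1,1,1,1,1,1,1])

```text
time: 5.15
ee_pos: [0.4729, -0.1842, 0.0836]
tcp_rot: [180.0, 0.0, 78.9]
wrist_force: [-1.8, 0.7, 4.5]
opening: 0.0157
grasp_force: 36.0
```

>>> carry_out(linear=[[-0.02,-0.1,0],[-0.02,-0.1,0],[-0.02,-0.1,0],[-0.02,-0.1,0],[0,0,0]], rotation=[[0,0,0],[0,0,0],[0,0,0],[0,0,0],[0,0,0]], grip=[1,1,1,1,1])

```text
time: 5.65
ee_pos: [0.4714, -0.1917, 0.0836]
tcp_rot: [180.0, -0.0, 78.9]
wrist_force: [-0.2, 2.5, 5.4]
opening: 0.0152
grasp_force: 36.0
```

>>> carry_out(linear=[[-0.02,-0.1,0],[-0.02,-0.1,0],[-0.02,-0.1,0],[0,0,0]], rotation=[[0,0,0],[0,0,0],[0,0,0],[0,0,0]], grip=[1,1,1,1])

```text
time: 6.05
ee_pos: [0.4712, -0.1934, 0.0835]
tcp_rot: [179.9, -0.6, 79.1]
wrist_force: [5.9, 29.2, 6.2]
opening: 0.0154
grasp_force: 36.8
```

>>> carry_out(linear=[[0.0,0.08,0],[0,0.07,0],[0,0,0],[0,0,0],[0,0,0],[0,0,0],[0,0,0],[0,0,0],[0,0,0],[0,0,0]], rotation=[[0,0,0],[0,0,0],[0,0,0],[0,0,0],[0,0,0],[0,0,0],[0,0,0],[0,0,0],[0,0,0],[0,0,0]], grip=[1,1,1,-1,-1,-1,-1,-1,-1,-1])

```text
time: 7.05
ee_pos: [0.4702, -0.1945, 0.0832]
tcp_rot: [-180.0, 0.0, 78.9]
wrist_force: [-0.2, -0.0, -0.8]
opening: 0.0854
grasp_force: 0.0
```

>>> carry_out(linear=[[0,0,1],[0,0,1],[0,0,1],[0,0,1],[0,0,1]], rotation=[[0,0,0],[0,0,0],[0,0,0],[0,0,0],[0,0,0]], grip=[-1,-1,-1,-1,-1])

```text
time: 7.55
ee_pos: [0.4701, -0.1944, 0.184]
tcp_rot: [180.0, 0.0, 78.9]
wrist_force: [0.9, -0.1, -0.7]
opening: 0.0851
grasp_force: 0.0
```

>>> carry_out(linear=[[0.11,0.57,0],[0.11,0.57,0],[0.11,0.57,0],[0.11,0.57,0],[0.11,0.57,0],[0.11,0.57,0],[0.11,0.57,0],[0.11,0.57,0],[0.11,0.57,0],[0.11,0.57,0],[0.11,0.57,0],[0.11,0.57,0]], rotation=[[0,0,0.938],[0,0,0.938],[0,0,0.938],[0,0,0.938],[0,0,0.938],[0,0,0.938],[0,0,0.938],[0,0,0.938],[0,0,0.938],[0,0,0.938],[0,0,0.938],[0,0,0.938]], grip=[-1,-1,-1,-1,-1,-1,-1,-1,-1,-1,-1,-1])

```text
time: 8.75
ee_pos: [0.4967, -0.0572, 0.1832]
tcp_rot: [-180.0, 0.0, 169.3]
wrist_force: [-0.2, 0.3, -0.1]
opening: 0.0857
grasp_force: 0.0
```

```bash
python3 - <<'E'
from workcell import bot
import cv2
a=bot.camera("scene")[120:260,140:300]; cv2.imwrite("pics/s3.png",cv2.resize(a,None,fx=4,fy=4,interpolation=cv2.INTER_CUBIC))
o=bot.get_obs();print(o["ee_pos"],o["tcp_rot"],o["q"].round(1))
E
```

```text
[ 0.49686982 -0.05603204  0.18318117] [1.79967395e+02 1.61885081e-03 1.69734108e+02] [-6.5 -2.7 -5.1 87.6  0.   3.8]
```

View pics/s3.png

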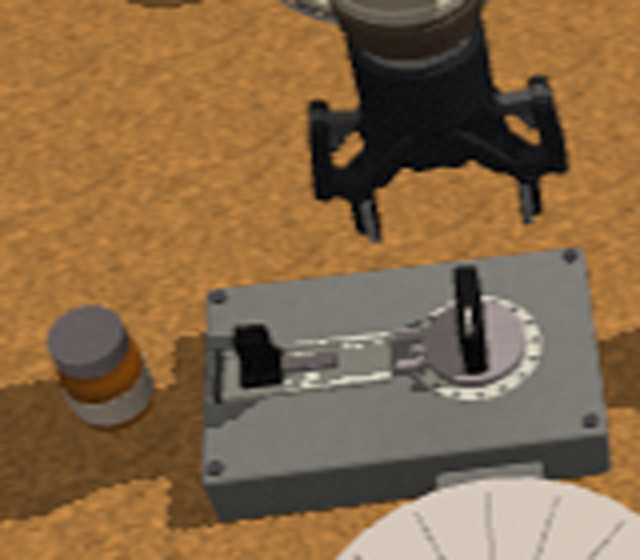

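The lock now stands open against its end stop at about (257,355), with its tongue clear of the fork. The knob at (468,320) is still at home, so I'll go down onto it.

>>> carry_out(linear=[[0,-0.08,-0.67],[0,0,-0.67],[0,0,-0.67],[0,0,-0.67],[0,0,-0.67],[0,0,-0.67],[0,0,-0.67],[0,0,0],[0,0,0]], rotation=[[0,0,-0.09],[0,0,0],[0,0,0],[0,0,0],[0,0,0],[0,0,0],[0,0,0],[0,0,0],[0,0,0]], grip=[-1,-1,-1,-1,-1,-1,-1,-1,-1])

```text
time: 9.7
ee_pos: [0.4965, -0.0593, 0.0893]
tcp_rot: [-180.0, -0.0, 168.2]
wrist_force: [-0.4, 0.2, -0.1]
opening: 0.0854
grasp_force: 0.0
```

>>> carry_out(linear=[[0,0,0],[0,0,0],[0,0,0],[0,0,0],[0,0,0],[0,0,0],[0,0,0],[0,0,0]], rotation=[[0,0,0],[0,0,0],[0,0,0],[0,0,0],[0,0,0],[0,0,0],[0,0,0],[0,0,0]], grip=[1,1,1,1,1,1,1,1], grip_force=50)

```text
time: 10.5
ee_pos: [0.4972, -0.0573, 0.09]
tcp_rot: [179.7, 0.0, 168.3]
wrist_force: [1.6, 12.9, 2.9]
opening: 0.015
grasp_force: 51.0
```

```bash
python3 - <<'E'
from workcell import bot
o=bot.get_obs();print(o["ee_pos"],o["tcp_rot"],o["torque"],o["wrist_force"])
E
```

```text
[ 0.49723658 -0.05730294  0.09001876] [1.79744447e+02 4.91871171e-02 1.68324942e+02] [ 2.26643456 -0.24585745  0.04383906] [ 1.56298274 12.89953782  2.88504642]
```

>>> carry_out(linear=[[0,0.1,0],[0,0,0],[0,0,0],[0,0,0],[0,0,0],[0,0,0],[0,0,0],[0,0,0],[0,0,0],[0,0,0],[0,0,0]], rotation=[[0,0,0],[0,0,0],[0,0,-0.4],[0,0,-0.4],[0,0,-0.4],[0,0,-0.4],[0,0,-0.4],[0,0,-0.4],[0,0,-0.4],[0,0,0],[0,0,0]], grip=[1,1,1,1,1,1,1,1,1,1,1], grip_force=60)

```text
time: 11.6
ee_pos: [0.4973, -0.0569, 0.09]
tcp_rot: [179.9, 0.0, 145.8]
wrist_force: [2.7, 3.9, 5.5]
opening: 0.0151
grasp_force: 59.8
```

```bash
python3 - <<'E'
from workcell import bot
o=bot.get_obs();print(o["ee_pos"],o["tcp_rot"],o["torque"],o["wrist_force"])
E
```

```text
[ 0.49726028 -0.05687108  0.09002541] [1.79890126e+02 4.90229735e-02 1.45838082e+02] [ 0.67001189 -0.3851397   0.03550588] [2.67180305 3.90345662 5.48199617]
```

>>> carry_out(linear=[[0,0.02,0],[0,0,0],[0,0,0],[0,0,0],[0,0,0],[0,0,0],[0,0,0],[0,0,0],[0,0,0],[0,0,0],[0,0,0],[0,0,0]], rotation=[[0,0,-0.56],[0,0,-0.56],[0,0,-0.56],[0,0,-0.56],[0,0,-0.56],[0,0,-0.56],[0,0,-0.56],[0,0,-0.56],[0,0,-0.56],[0,0,-0.56],[0,0,0],[0,0,0]], grip=[1,1,1,1,1,1,1,1,1,1,1,1])

```text
time: 12.8
ee_pos: [0.4975, -0.0565, 0.09]
tcp_rot: [179.9, -0.0, 101.0]
wrist_force: [5.1, 4.1, 3.2]
opening: 0.0149
grasp_force: 59.7
```

```bash
python3 - <<'E'
from h import *
import cv2
o=bot.get_obs();print(o["ee_pos"],o["tcp_rot"],o["torque"],o["wrist_force"])
a=bot.camera("scene");b=a[170:350,130:340]; cv2.imwrite("pics/s4.png",cv2.resize(b,None,fx=3,fy=3,interpolation=cv2.INTER_CUBIC))
# panel angle from red dots, before/after
def back(n,px,z):return np.array([ray(n,p,z) for p in px])
c=None
for im in(cv2.imread("pics/scene0.png"),a):
    r=im.astype(int);m=((r[...,2]>80)&(r[...,1]<50)&(r[...,0]<60)).astype(np.uint8);m[:235]=0;m[345:]=0;m[:,:205]=0;m[:,325:]=0
    k,_,st,ce=cv2.connectedComponentsWithStats(m);P=back("scene",ce[1:][st[1:,4]>8],.07)
    d=P-[.736,-.1035];print(np.sort(np.degrees(np.arctan2(d[:,1],d[:,0]))).round(1),np.hypot(*d.T).round(3))
E
```

```text
[ 0.4975086  -0.05648662  0.09004214] [ 1.79860452e+02 -3.96890571e-02  1.01033070e+02] [ 0.76454765 -0.51046351 -0.02887863] [5.0982608  4.07657923 3.21537   ]
[ 0.5 24.1 47.4] [0.083 0.082 0.081]
[-69.6 -46.8 -23.4] [0.084 0.082 0.082]
```

View pics/s4.png

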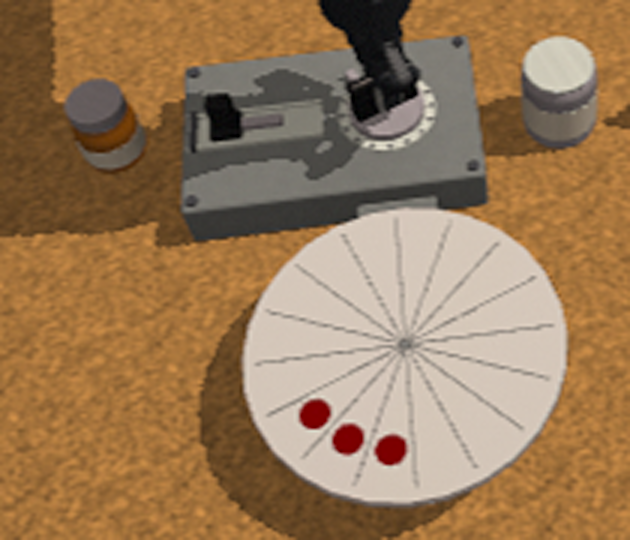

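The crop shows the panel turned with the red dots at (315,413), (347,438) and (391,450), the lock still open at (225,118), and the jar and tin in place. The dots give about 70° of turn and the tool gives 67°, so I'll compare the spokes, which repeat every 22.5°.

```bash
python3 - <<'E'
from h import *
import cv2
a=cv2.imread("pics/scene0.png");b=bot.camera("scene")
th=np.radians(np.arange(0,360,.25))
for c in((.736,-.1035),(.7395,-.105),(.7414,-.1057)):
  S=[]
  for im in(a,b):
    g=im.min(2).astype(np.float32);p=0
    for R in np.arange(.045,.115,.002):
        q=proj("scene",np.c_[c[0]+R*np.cos(th),c[1]+R*np.sin(th),0*th+.07]).astype(np.float32)
        v=cv2.remap(g,q[:,:1],q[:,1:],cv2.INTER_LINEAR)[:,0]
        p=p+np.clip(v-cv2.blur(v[:,None],(1,61),borderType=cv2.BORDER_REFLECT)[:,0],-25,5)
    S.append(p-p.mean())
  cc=np.array([S[0]@np.roll(S[1],k) for k in range(4*40,4*100)]);k=np.argsort(-cc)
  print(c,"best turn",(cc.argmax()+160)/4)
  # per spoke phase (mod 22.5) via 16th harmonic
  ph=[np.angle(np.sum(s*np.exp(-16j*th))) for s in S];print(" phase diff deg",np.degrees(ph[0]-ph[1])/16%22.5, "amp",[abs(np.sum(s*np.exp(-16j*th))) for s in S])
E
```

```text
(0.736, -0.1035) best turn 45.0
 phase diff deg 1.2003671289559614 amp [np.float64(57015.44837756752), np.float64(57958.40201114458)]
(0.7395, -0.105) best turn 42.0
 phase diff deg 6.257394333926154 amp [np.float64(30429.829379843817), np.float64(22305.46356314151)]
(0.7414, -0.1057) best turn 41.0
 phase diff deg 12.2623252186721 amp [np.float64(25967.994992322412), np.float64(21148.314533397086)]
```

```bash
cat >ph.py <<'E'
from h import *
import cv2
from scipy.optimize import minimize
a=cv2.imread("pics/scene0.png");b=bot.camera("scene")
th=np.radians(np.arange(0,360,.5))
def f(im,c):
    g=im.min(2).astype(np.float32);p=0
    for R in np.arange(.045,.115,.003):
        q=proj("scene",np.c_[c[0]+R*np.cos(th),c[1]+R*np.sin(th),0*th+.07]).astype(np.float32)
        v=cv2.remap(g,q[:,:1],q[:,1:],cv2.INTER_LINEAR)[:,0]
        p=p+np.clip(v-cv2.blur(v[:,None],(1,31),borderType=cv2.BORDER_REFLECT)[:,0],-25,5)
    return np.sum(p*np.exp(-16j*th))
r=minimize(lambda c:-abs(f(a,c))-abs(f(b,c)),[.736,-.1035],method="Nelder-Mead",options=dict(initial_simplex=[[.736,-.1035],[.734,-.1035],[.736,-.1055]]))
d=np.degrees(np.angle(f(a,r.x)/f(b,r.x)))/16
print(r.x,r.fun,"ccw residual",d)
o=bot.get_obs();print(o["ee_pos"],o["tcp_rot"],o["torque"],o["wrist_force"],o["opening"],o["time"])
E
python3 ph.py
```

```text
Traceback (most recent call last):
  File "ph.py", line 13, in <module>
    r=minimize(lambda c:-abs(f(a,c))-abs(f(b,c)),[.736,-.1035],method="Nelder-Mead",options=dict(initial_simplex=[[.736,-.1035],[.734,-.1035],[.736,-.1055]]))
  File "ph.py", line 13, in <lambda>
    r=minimize(lambda c:-abs(f(a,c))-abs(f(b,c)),[.736,-.1035],method="Nelder-Mead",options=dict(initial_simplex=[[.736,-.1035],[.734,-.1035],[.736,-.1055]]))
                                         ~^^^^^
  File "ph.py", line 9, in f
    q=proj("scene",np.c_[c[0]+R*np.cos(th),c[1]+R*np.sin(th),0*th+.07]).astype(np.float32)
      ~~~~^^^^^^^^^^^^^^^^^^^^^^^^^^^^^^^^^^^^^^^^^^^^^^^^^^^^^^^^^^^^^
  File "h.py", line 5, in proj
    m=bot.camera_model(n);T=m["camera_from_world"];p=np.atleast_2d(P)@T[:3,:3].T+T[:3,3]
ValueError: time passes only in moves, steps and waits
```

Too many `camera_model` calls, so I'll cache it.

```bash
sed -i 's/^def proj/import functools\ncm=functools.lru_cache(bot.camera_model)\ndef proj/; s/m=bot.camera_model(n)/m=cm(n)/' h.py; python3 ph.py
```

```text
[ 0.73230798 -0.10299536] -52285.64551232232 ccw residual -0.4018493711984789
[ 0.49748962 -0.05648131  0.09002612] [ 1.79863028e+02 -4.02502810e-02  1.01042709e+02] [ 0.77852026 -0.53220333 -0.01899391] [4.46248871 4.34377544 4.22819202] 0.015381410730235317 13.0
```

```bash
python3 -c "
from workcell import bot
print(bot.job_done())"
```

```text
the job is handed in; nothing more can be done
None
```

The job is handed in: the lock is open at its end stop, the knob is held at the third click with a 60 N grip (panel within about half a degree), and the ink bottle, jar and tin were not touched.

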